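# Close the wax mould at the injector and hold it shut

## Robot

A 6-joint arm with a two-finger parallel gripper is mounted at the origin on the work surface. World frame = base frame: x ahead of the robot, y to its left, z up, the work surface at z = 0. Lengths are in m, angles in rad, forces in N, time in s.
With the tool pointing down it reaches from about 0.375 to 0.925 m from the base axis. Payload 5.7 kg.
Tool frame: the origin (TCP) lies midway between the tips of the shut fingers; the grasp point (between the pads) lies 19 mm behind it; z points along the fingers, y is the line along which they close (so a half turn about z gives the same grasp; the last joint's range is limited). The gripper opens to 88 mm and grips with 3 to 60 N. Pads are 20 mm wide; open, the fingers measure 115 mm over their backs; the gripper's body (75 mm by 178 mm) begins 61 mm behind the grasp point.
Start: joints at [1.227, 0.359, 1.51, -0, 1.272, -0.115], TCP at [0.136, 0.584, 0.223] pointing down, gripper open.
Joint ranges: [-2.97, 2.97], [-1.01, 2.36], [0.21, 2.38], [-0.96, 4.11], [0.2, 2.71], [-2.98, 2.98]. Speed limits (rad/s): [2.39, 2.39, 3.14, 3.14, 3.14, 3.14].

## Interface

Orientations are given as a unit quaternion [x, y, z, w].
In Python, from bench import move_ptp, servo_line, goto_joints, move_gripper, sleep, inverse_kinematics, capture, PlanningError, close_job, spot_in, silhouettes, current_clock, current_joint_pos, current_qvel, current_joint_torque, current_position, current_orientation, current_force, current_torque, current_finger_gap, current_grip_force gives the robot as it stands. Calls block until the motion is done:
- move_ptp(position, orientation): joint-space move of the TCP to a pose.
- servo_line(position, orientation=None, rate=0.15, contact_N=None): straight line of the TCP; orientation=None keeps the orientation; rate is the mean speed in m/s. With contact_N (N) it stops when the force on the tool has changed by that much, and returns True; else False.
- goto_joints(angles): joint-space move.
- move_gripper(opening): finger opening in m; the grip force is fixed at half the most; returns when the fingers have stopped.
- sleep(seconds).
- inverse_kinematics(position, orientation): joint angles nearest the present ones, or None.
- capture(name): name is "scene" or "top" or "wrist"; returns a dict with "image" (384x512x3 uint8, blue, green, red), "range_z" (384x512 float32, m along the optical axis (not along the pixel's ray), 0 where there is no reading), "intrinsics" (3x3 intrinsics, pixels), "R" (3x3) and "t" (3): a world point X has camera coordinates R X + t. Camera axes: x right, y down, z forward; pixel columns grow to the right and rows downward; lengths in m; the calibration is good to about 2 mm. The wrist camera is an equidistant fisheye: a pixel r from the principal point sees the ray r / f radians off the axis. A picture is of the moment at which its call begins.
A pose or a line that the arm cannot do raises PlanningError and nothing moves.
- close_job(): hands the job in; it is judged then, once.
Trained networks look in the newest picture that a camera, given by its name, has taken for a name from the list of things; names that differ only in an ending like _2 or _b are one class to them, and where a whole thing is asked for, a point or a joint stands for the part that bears it (a point fixed in the world has none). Each returns a list of dicts, best first, with "conf" (0 to 1); they miss things now and then, are a little off and sometimes report something else, mostly with a low value. They report only what shows in the picture. A call takes as long as a camera call. They do not tell look-alikes from the thing itself.
- spot_in(camera, query): "xy" ([column, row] in pixels, amid what is visible of it).
- silhouettes(camera, query): "region" (384x512 bool, what is visible of it) and "xy" ([column, row] in pixels, amid what is visible of it).
Readings, each from a call of its own:
- current_clock(): time.
- current_joint_pos(): joint angles.
- current_qvel(): joint speeds.
- current_joint_torque(): joint torques, N m.
- current_position(): TCP position.
- current_orientation(): TCP orientation.
- current_force(): force on the tool from outside, world axes, zero at the start.
- current_torque(): the same for the moment, N m.
- current_finger_gap(): finger opening in m.
- current_grip_force(): force on a finger pad.
Only numpy, scipy, OpenCV 4.12 (cv2) and the standard library are available. Lean on these libraries where they do the work, as an engineer would, in place of code of your own. Each camera call takes 0.05 s, during which the arm holds its last target. There are 200 camera calls.

## Task

Get the ring mould ready for a wax shot: run the carriage with the lower half all the way up to the injector nozzle, and lock it there by turning its black clamp knob clockwise until tight. Then lay the loose aluminium top half on the dowels with its red-marked sprue end towards the nozzle, fully closed, and press it down firmly with the gripper: finish while still holding the pair pressed together, do not let go. Leave the other things on the bench where they are.

Things in the scene. Friction and masses are not known exactly. Their poses are not given: they have to be found in the camera images.
- injector: fixed bench wax injector with mould slide: white housing 190 x 200 mm, pot on top (245 mm high), on an 8 mm grey base plate 110 mm wide. Origin: on the bench under the mould centre when the carriage is home. The slide runs along its y: brass nozzle (level, axis 54 mm above the bench, tip 35 mm from the origin) and housing (front 110 mm from the origin) on -y, the rail's open end on +y. z up.
- carriage (a joint): slide of the aluminium carriage, m: 0 = home, lower half at the nozzle (dead stop); grows as it moves away from the nozzle, along the injector's +y, to 0.08 at most. With the knob loose it slides with 2 to 3 N and stays where it is left. Deck 72 mm wide, top 34 mm above the bench. It can be pushed by the knob held in the gripper.
- clamp_knob (a joint): clamp knob riding on the carriage, rad: grows clockwise seen from above; 0 = loose, 1.4 = end stop (tight). It bites on the rail from about 0.6; tight, the carriage resists about 25 N. Starts loose (0 to 0.3), stays where it is left, takes 0.1 to 0.25 N m.
- knob_grip (a point): grip point of the clamp knob, on its turning axis, 83 mm above the bench: black bar 42 mm long, 14 mm thick, 24 mm tall (top 9 mm over this point) on an upright steel boss, 68 mm from the mould centre on the side away from the nozzle. z up, bar's length along this frame's y (along the slide at joint 0), thickness along x. Turns with the knob, rides with the carriage.
- lower_face (a point): lower mould half, aluminium block 46 x 70 x 20 mm (x, y, z) screwed to the carriage, red mark at its sprue end (-y, to the nozzle). This point: centre of its upper (parting) face, 54 mm above the bench; axes as the injector's. Two 8 mm steel dowels with tapered noses (4 mm at the tip) stand 9 mm up at (x, y) = (14, -24) and (-14, 18) mm. Closed = the top half's origin here, axes alike.
- lower_sprue (a point): sprue point of the lower half: middle of the -y edge of its upper face, 35 mm from lower_face.
- mould_top: loose top half, aluminium block 50 x 70 x 22 mm (x, y, z), about 0.2 kg, parting face down on the bench, red stripe across its top at the sprue end (-y). Origin: centre of its underside (parting face), z up. Two 9.6 mm through holes at (14, -24) and (-14, 18) mm take the dowels. Grip it across its 50 mm width, fingertips ending above the parting face; it overhangs the lower half 2 mm each side.
- top_sprue (a point): sprue point of the top half: middle of the -y edge of its underside, 35 mm from its origin.
- rubber_mould: bystander: blue-green rubber mould block 48 x 74 x 24 mm lying on the bench (not the one wanted), origin at the centre of its underside
- oil_bottle: bystander: yellow oil bottle with red spout, 40 mm wide, 85 mm tall, origin at the centre of its foot
- brass_disc: bystander: brass disc 48 mm wide, 6 mm thick, origin at the centre of its underside
- ring_clamp: bystander: wooden ring clamp 130 x 22 x 22 mm lying along its y, origin at the centre of its underside
- polish_bar: bystander: red-brown bar of polishing compound in a paper sleeve, 32 x 85 x 28 mm, origin at the centre of its underside
- brush: bystander: bench brush lying along its x, about 200 mm long, origin at the centre of its underside
Things that resemble listed ones, but are neither listed nor needed, are in the scene too. Leave any yellow look-alike of the mould_top alone.

How it is judged:
By the outcome, as a careful person would: the job done as asked, in the order asked, and still so for the second after the job is handed in, while the arm keeps its last pose, push and grip.
It also fails if it takes over 54 s, if anything falls off the work surface, if the arm or the gripper's body presses on something with over 40 N, if the wrist force passes 120 N, or if a joint passes its speed limit or range.

## Working session

There is one attempt and no reset: what is moved stays moved. The work goes in short steps, each a Python script; the robot and the scene stay as the last script left them, time stands still between calls to the robot, and variables do not carry over. Pictures are saved under pics/ and viewed, at most 10 in all, crops included, and the job is handed in when it is done.

```bash
ls; mkdir -p pics; cat > h.py <<'E'
import numpy as np, cv2
from bench import *
def cloud(c):
    K=c["intrinsics"];z=c["range_z"];v,u=np.mgrid[:384,:512]
    P=np.stack([(u-K[0,2])/K[0,0]*z,(v-K[1,2])/K[1,1]*z,z],-1)
    W=(P-c["t"])@c["R"]
    W[z==0]=np.nan
    return W
E
python3 - <<'E'
from h import *
ims=[]
for n in ["scene","top"]:
    c=capture(n); W=cloud(c); np.savez(f"{n}.npz",W=W,im=c["image"],K=c["intrinsics"],R=c["R"],t=c["t"])
    cv2.imwrite(f"pics/{n}1.png",cv2.resize(c["image"],(800,600)))
    print(n,"campos",(-c["R"].T@c["t"]).round(3),c["intrinsics"][0,0])
    for q in ["injector","carriage","clamp_knob","mould_top","rubber_mould","oil_bottle","brass_disc","ring_clamp","polish_bar","brush"]:
        for d in spot_in(n,q)[:4]:
            x,y=np.round(d["xy"]).astype(int); print(q,round(d["conf"],2),(x,y),W[min(y,383),min(x,511)].round(3))
print(current_clock(),current_orientation())
E
```

```text
pics
scene campos [ 0.832 -0.321  0.854] 397.70200692217117
injector 0.56 (np.int64(137), np.int64(327)) [ 0.549 -0.268  0.164]
injector 0.31 (np.int64(221), np.int64(266)) [ 0.561 -0.061  0.053]
carriage 0.63 (np.int64(220), np.int64(270)) [ 0.566 -0.07   0.054]
clamp_knob 0.6 (np.int64(233), np.int64(243)) [ 0.563 -0.016  0.091]
clamp_knob 0.24 (np.int64(265), np.int64(165)) [0.47  0.249 0.022]
mould_top 0.97 (np.int64(242), np.int64(106)) [0.284 0.403 0.019]
mould_top 0.67 (np.int64(268), np.int64(167)) [0.479 0.251 0.018]
rubber_mould 0.96 (np.int64(316), np.int64(198)) [0.636 0.233 0.022]
rubber_mould 0.34 (np.int64(342), np.int64(153)) [0.628 0.382 0.048]
oil_bottle 0.7 (np.int64(343), np.int64(154)) [0.632 0.38  0.048]
brass_disc 0.5 (np.int64(204), np.int64(194)) [0.388 0.089 0.009]
ring_clamp 0.57 (np.int64(320), np.int64(299)) [0.773 0.009 0.02 ]
polish_bar 0.62 (np.int64(348), np.int64(235)) [0.752 0.179 0.029]
polish_bar 0.6 (np.int64(268), np.int64(162)) [0.47  0.264 0.02 ]
brush 0.95 (np.int64(298), np.int64(132)) [0.479 0.408 0.018]
top campos [0.381 0.125 1.064] 449.0
[... 186 characters left out ...]
64(170)) [ 0.546 -0.043  0.054]
clamp_knob 0.68 (np.int64(310), np.int64(165)) [ 0.551 -0.009  0.092]
mould_top 0.83 (np.int64(174), np.int64(258)) [0.348 0.298 0.021]
mould_top 0.63 (np.int64(189), np.int64(206)) [0.467 0.264 0.027]
rubber_mould 0.67 (np.int64(194), np.int64(139)) [0.626 0.255 0.022]
oil_bottle 0.78 (np.int64(132), np.int64(139)) [0.617 0.392 0.059]
brass_disc 0.78 (np.int64(264), np.int64(244)) [0.379 0.09  0.005]
ring_clamp 0.86 (np.int64(294), np.int64(82)) [0.766 0.016 0.02 ]
polish_bar 0.55 (np.int64(223), np.int64(93)) [0.736 0.187 0.029]
brush 0.83 (np.int64(130), np.int64(204)) [0.472 0.402 0.019]
1.1 [ 1.14132169e-01  9.93465574e-01 -3.71514822e-05  4.91419845e-06]
```

View pics/top1.png

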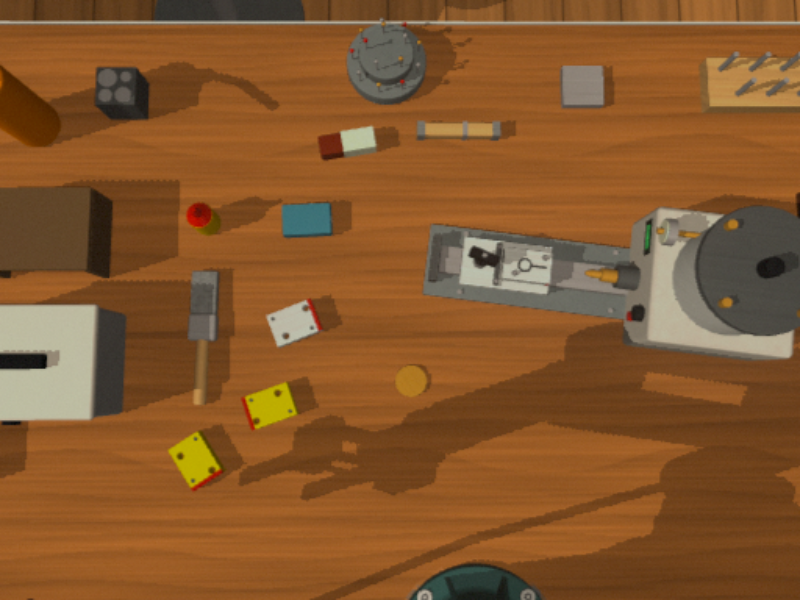

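View pics/scene1.png

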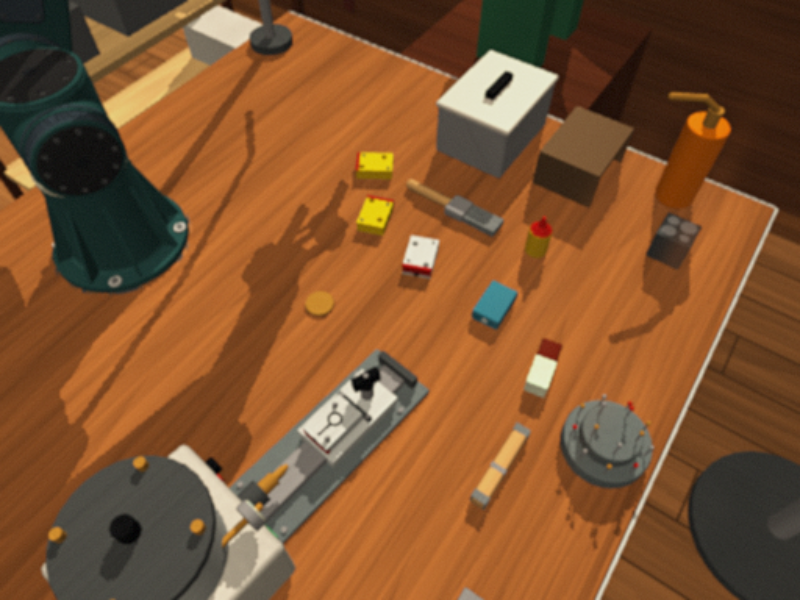

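Top view, in 512-wide pixels. The aluminium block with a red stripe is at (189,206), its red end towards the nozzle side (right). Yellow look-alikes are at (173,259) and (125,294). Other things that could be confused are the blue rubber mould at (194,139) and the grey plate at (373,55). I choose (189,206). The slide runs from about (275,165) to the nozzle tip at about (375,175). Next I measure and crop the choice.

```bash
cat >> h.py <<'E'
def rect(W,im,zlo,zhi,c,r,white=False):
    m=(W[...,2]>zlo)&(W[...,2]<zhi)&(np.hypot(W[...,0]-c[0],W[...,1]-c[1])<r)
    p=W[m]
    (cx,cy),(w,h),a=cv2.minAreaRect((p[:,:2]*1000).astype(np.float32))
    box=cv2.boxPoints(((cx,cy),(w,h),a)); e=box[1]-box[0]; f=box[2]-box[1]
    L=e if np.hypot(*e)>np.hypot(*f) else f
    return dict(n=int(m.sum()),c=np.round([cx,cy],1),wh=np.round(sorted((w,h)),1),ang=round(np.degrees(np.arctan2(L[1],L[0]))%180,1),z=np.median(p[:,2]).round(4),mean=(p[:,:2].mean(0)*1000).round(1))
E
python3 - <<'E'
from h import *
for n in ["scene","top"]:
    d=np.load(n+".npz");W,im=d["W"],d["im"]
    print(n,"bench z",np.nanmedian(W[(abs(W[...,0]-.45)<.08)&(abs(W[...,1]-.15)<.06),2]))
    print(" top",rect(W,im,.014,.032,(.468,.26),.055))
    print(" plate",rect(W,im,.004,.014,(.55,.0),.15))
    print(" lower",rect(W,im,.048,.06,(.548,-.05),.08))
    print(" knob",rect(W,im,.085,.099,(.555,-.012),.05))
    print(" deck",rect(W,im,.028,.04,(.55,-.03),.12))
d=np.load("top.npz")
a=d["im"][180:232,160:220]; b=d["im"][130:210,255:385]
a=cv2.resize(a,(400,347),interpolation=2); b=cv2.resize(b,(564,347),interpolation=2)
cv2.imwrite("pics/crop1.png",cv2.resize(np.hstack([a,b]),(800,288)))
E
```

```text
scene bench z -0.0005725402226062533
 top {'n': 398, 'c': array([471.8, 264.2]), 'wh': array([50.3, 73.2]), 'ang': np.float32(111.1), 'z': np.float64(0.021), 'mean': array([472.5, 261.6])}
 plate {'n': 1542, 'c': array([558.3, -16.5]), 'wh': array([222.9, 264.6]), 'ang': np.float32(97.6), 'z': np.float64(0.0076), 'mean': array([570.3, -51.2])}
 lower {'n': 677, 'c': array([553.8, -60.5]), 'wh': array([ 47.8, 108.3]), 'ang': np.float32(82.4), 'z': np.float64(0.0535), 'mean': array([552.3, -78.4])}
 knob {'n': 125, 'c': array([560.4, -12.2]), 'wh': array([15.2, 40.7]), 'ang': np.float32(67.7), 'z': np.float64(0.0908), 'mean': array([560.5, -13. ])}
 deck {'n': 1006, 'c': array([557.4, -28.7]), 'wh': array([ 73.8, 178.3]), 'ang': np.float32(82.5), 'z': np.float64(0.0334), 'mean': array([566. , -33.6])}
top bench z 0.0004670138635910874
 top {'n': 637, 'c': array([467.3, 268.2]), 'wh': array([50.6, 70.6]), 'ang': np.float32(111.5), 'z': np.float64(0.0223), 'mean': array([466.8, 268. ])}
 plate {'n': 1908, 'c': array([553.1,   3.4]), 'wh': array([281.4, 286.7]), 'ang': np.float32(123.6), 'z': np.float64(0.0078), 'mean': array([544.3, -24.8])}
 lower {'n': 630, 'c': array([550. , -53.8]), 'wh': array([ 46.6, 112.4]), 'ang': np.float32(82.5), 'z': np.float64(0.054), 'mean': array([546.8, -73.6])}
 knob {'n': 123, 'c': array([556. ,  -7.9]), 'wh': array([14.3, 41.5]), 'ang': np.float32(65.5), 'z': np.float64(0.0915), 'mean': array([555.6,  -7.3])}
 deck {'n': 1072, 'c': array([554.3, -24.8]), 'wh': array([ 73.4, 177.5]), 'ang': np.float32(82.7), 'z': np.float64(0.0337), 'mean': array([550.5, -19.7])}
```

View pics/crop1.png

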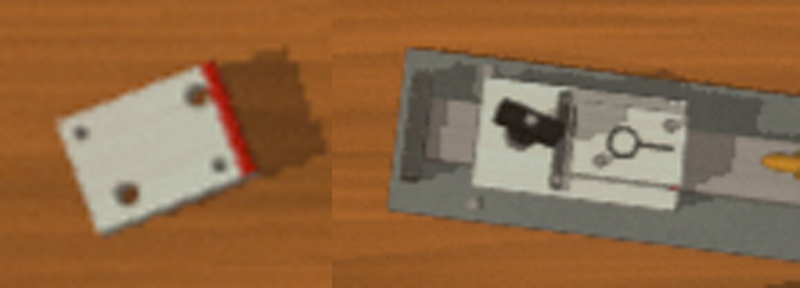

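The crop confirms it: aluminium white block, red stripe at the right (nozzle-side) end, two big dowel holes. The lower half has its ring cavity on the right and its red end towards the nozzle, and the knob bar is about 16° clockwise of the slide. The two cameras differ by about 5 mm, so I'll refine with the wrist camera from close up.

```bash
cat >> h.py <<'E'
def Q(deg):
    a=np.radians((deg+90)/2); return [float(np.cos(a)),float(np.sin(a)),0.,0.]
def wcloud(c):
    K=c["intrinsics"];z=c["range_z"];v,u=np.mgrid[:384,:512]
    x=(u-K[0,2])/K[0,0];y=(v-K[1,2])/K[1,1];r=np.hypot(x,y);s=np.where(r>1e-6,np.tan(np.minimum(r,1.5))/np.maximum(r,1e-6),1)
    P=np.stack([x*s*z,y*s*z,z],-1);W=(P-c["t"])@c["R"];W[(z==0)|(r>1.4)]=np.nan
    return W
def shot(name):
    c=capture("wrist");W=wcloud(c);np.savez(name+".npz",W=W,im=c["image"],K=c["intrinsics"],R=c["R"],t=c["t"]);return c,W
E
python3 - <<'E'
from h import *
move_ptp([.4695,.266,.20],Q(21.3))
c,W=shot("w1"); print((-c["R"].T@c["t"]).round(3),c["intrinsics"][0,0],"bench",np.nanmedian(W[(abs(W[...,0]-.45)<.1)&(abs(W[...,1]-.2)<.05),2]))
print("top",rect(W,c["image"],.014,.032,(.4695,.266),.055))
i1=c["image"]
move_ptp([.558,-.01,.23],Q(-23.5))
c,W=shot("w2"); print((-c["R"].T@c["t"]).round(3))
for k,a in dict(knob=(.085,.099,(.558,-.01),.04),lower=(.049,.06,(.549,-.0775),.045),deck=(.028,.04,(.55,-.03),.12)).items(): print(k,rect(W,c["image"],*a))
cv2.imwrite("pics/w12.png",cv2.resize(np.hstack([i1,c["image"]]),(800,300)))
print(current_clock(),current_position())
E
```

```text
[0.444 0.334 0.361] 297.3186396354542 bench -0.0006428021524653282
top {'n': 2467, 'c': array([469. , 264.7]), 'wh': array([50.5, 71.2]), 'ang': np.float32(111.5), 'z': np.float64(0.0211), 'mean': array([469. , 265.5])}
[0.587 0.057 0.391]
knob {'n': 525, 'c': array([558. , -10.8]), 'wh': array([13.7, 42. ]), 'ang': np.float32(66.4), 'z': np.float64(0.0908), 'mean': array([558.2,  -9.8])}
lower {'n': 1970, 'c': array([549.1, -78.5]), 'wh': array([46.6, 71.1]), 'ang': np.float32(83.5), 'z': np.float64(0.0533), 'mean': array([549.5, -76.7])}
deck {'n': 3658, 'c': array([555.3, -28.2]), 'wh': array([ 73.1, 177.5]), 'ang': np.float32(83.0), 'z': np.float64(0.033), 'mean': array([558.3, -19.4])}
4.0167 [ 0.55759886 -0.00851006  0.22976501]
```

View pics/w12.png

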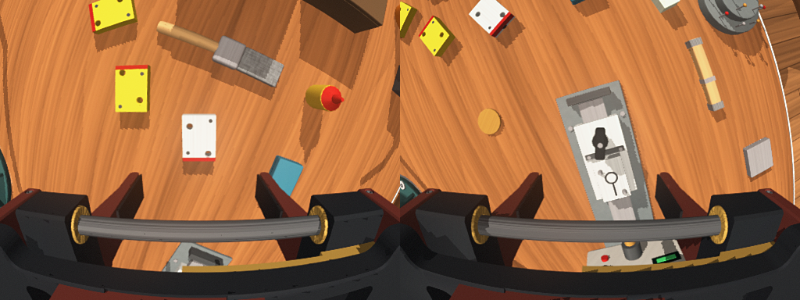

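Left image: the aluminium block at about (199,137), red end towards the bottom. Right image: the knob at about (600,140), the lower half below it, then the nozzle. The measurements agree, so I grip the knob and push home.

```bash
python3 - <<'E'
from h import *
move_gripper(.044)
q=Q(-23.5); p=np.array([.558,-.0108])
servo_line([*p,.12],q,rate=.15)
print(servo_line([*p,.064],q,rate=.06,contact_N=8), current_force().round(1) if hasattr(current_force(),'round') else current_force())
move_gripper(0.0)
print("gap",current_finger_gap(),current_grip_force(),"F",np.round(current_force(),1),"T",np.round(current_torque(),2))
u=np.array([np.cos(np.radians(82.7)),np.sin(np.radians(82.7))])
p0=np.array(current_position())
print(servo_line([*(p0[:2]-u*.035),p0[2]],rate=.05,contact_N=12),np.round(current_force(),1))
print(servo_line([*(p0[:2]-u*.060),p0[2]],rate=.02,contact_N=12),np.round(current_force(),1))
p1=np.array(current_position()); print(p0,p1,np.linalg.norm((p1-p0)[:2]),"T",np.round(current_torque(),2),current_finger_gap(),current_clock())
c,W=shot("w3"); cv2.imwrite("pics/w3.png",c["image"])
print("lower",rect(W,c["image"],.049,.06,(.543,-.124),.04))
E
```

```text
False [-0.7 -0.1  0.4]
gap 0.022197774794765673 30.000856518745422 F [-1.8 -0.   3.9] T [0.03 0.34 0.01]
False [-2.7 -1.5  4.2]
True [-0.1  1.9  2.9]
[ 0.55776658 -0.01068896  0.06423885] [ 0.55141713 -0.05970114  0.06420284] 0.0494217528727193 T [0.27 0.02 0.  ] 0.02230565502412319 8.95
lower {'n': 1062, 'c': array([ 534.6, -121.3]), 'wh': array([27.3, 61.4]), 'ang': np.float32(81.6), 'z': np.float64(0.0532), 'mean': array([ 532.7, -129.9])}
```

```bash
python3 - <<'E'
import cv2
a=cv2.imread("pics/w3.png");cv2.imwrite("pics/w3c.png",cv2.resize(a[150:384,130:400],(690,598),interpolation=2))
from h import *
from scipy.spatial.transform import Rotation as R
print(R.from_quat(current_orientation()).as_matrix().round(3),np.round(current_joint_pos(),3))
E
```

```text
[[ 0.4    0.917  0.   ]
 [ 0.917 -0.4    0.002]
 [ 0.002 -0.001 -1.   ]] [-0.234  0.486  1.77   0.003  0.886  0.176]
```

View pics/w3c.png

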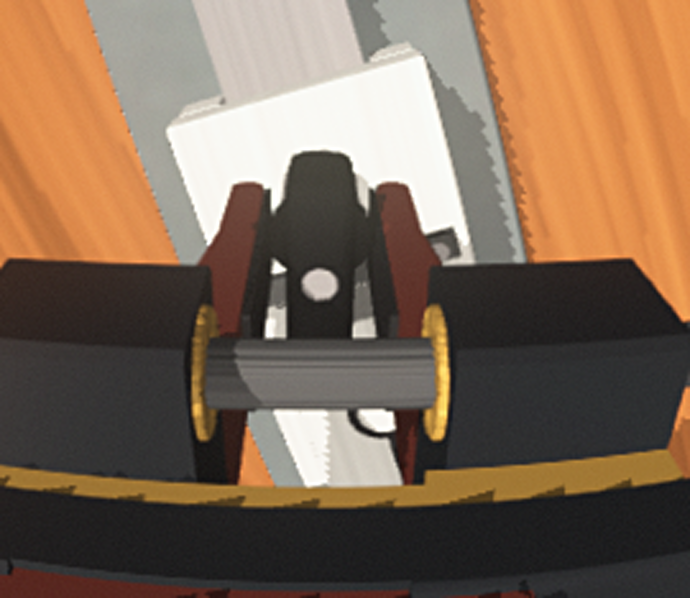

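The bar lies between the fingers, but the tips sit low and clamp the round collar below it (22 mm gap). I'll regrip higher on the bar, then press home again and turn.

```bash
python3 - <<'E'
from h import *
move_gripper(.034)
p=np.array(current_position())
servo_line([p[0],p[1],.0725],rate=.05)
move_gripper(0.0)
print("gap",current_finger_gap(),current_grip_force(),"F",np.round(current_force(),1),"T",np.round(current_torque(),2),current_position())
u=np.array([np.cos(np.radians(82.7)),np.sin(np.radians(82.7))])
p=np.array(current_position())
print(servo_line([*(p[:2]-u*.025),p[2]],rate=.02,contact_N=10),np.round(current_force(),1),np.linalg.norm(np.array(current_position())[:2]-p[:2]))
print(current_position(),"T",np.round(current_torque(),2),current_clock())
E
```

```text
gap 0.01361976389800049 29.970556497573853 F [ 5.2 -1.4 -4.7] T [-0.36 -0.69 -0.09] [ 0.55137147 -0.05948397  0.07262783]
True [0.7 1.4 3.1] 0.0002299383570677971
[ 0.55140318 -0.05971171  0.07257032] T [0.13 0.12 0.01] 10.6
```

```bash
python3 - <<'E'
from h import *
u=np.array([np.cos(np.radians(82.7)),np.sin(np.radians(82.7))])
p=np.array(current_position());sleep(.2);print(np.round(current_force(),1))
for k in range(3):
    a=np.array(current_position())
    r=servo_line([*(p[:2]-u*.002*(k+1)),p[2]],rate=.02)
    print(r,np.round(current_force(),1),((np.array(current_position())-p)[:2]@u*1000).round(2),np.round(current_torque(),2))
    if np.linalg.norm(current_force())>25: break
print(current_finger_gap(),current_clock())
E
```

```text
[-0.7  2.2  6.1]
False [3.  7.8 2.3] -0.14 [ 1.25 -0.3   0.05]
False [ 5.  16.4  2.8] -0.33 [ 2.58 -0.56  0.05]
False [ 5.9 22.9  2.8] -0.52 [ 3.79 -0.81  0.01]
0.013855798349932367 11.55
```

Solid dead stop. Next I turn clockwise, keeping a light push.

```bash
python3 - <<'E'
from h import *
from scipy.spatial.transform import Rotation as R
u=np.array([np.cos(np.radians(82.7)),np.sin(np.radians(82.7))])
p=np.array([.5514,-.0597,.0726]); t=[*(p[:2]-u*.002),p[2]]
def psi():
    m=R.from_quat(current_orientation()).as_matrix(); return np.degrees(np.arctan2(m[1,1],m[0,1]))
for a in [-23.5,-45,-65,-80,-86,-89,-92,-95,-98]:
    servo_line(t,Q(a),rate=.05)
    T=np.round(current_torque(),2)
    print(a,psi().round(1),"F",np.round(current_force(),1),"T",T,"gap",round(current_finger_gap(),4),round(current_clock(),2),np.round(current_position(),4))
    if abs(T[2])>1.2: break
E
```

```text
-23.5 -23.5 F [3.2 8.8 2.8] T [ 1.51 -0.36 -0.09] gap 0.0139 11.8 [ 0.5513 -0.0599  0.0726]
-45 -45.1 F [2.  9.6 1.5] T [ 1.67 -0.39 -0.14] gap 0.0132 12.32 [ 0.5513 -0.0599  0.0726]
-65 -65.1 F [1.4 9.4 2.7] T [ 1.7  -0.31 -0.06] gap 0.0138 12.82 [ 0.5514 -0.06    0.0726]
-80 -80.1 F [1.8 9.  3. ] T [ 1.67 -0.27  0.02] gap 0.0138 13.23 [ 0.5514 -0.0599  0.0727]
-86 -86.1 F [2.6 9.6 2.8] T [ 1.73 -0.27 -0.06] gap 0.0137 13.49 [ 0.5513 -0.0599  0.0727]
-89 -89.0 F [2.6 8.7 3.6] T [ 1.68 -0.34  0.56] gap 0.0138 13.74 [ 0.5513 -0.06    0.0727]
-92 -92.0 F [2.3 9.2 3.6] T [ 1.7  -0.24  0.77] gap 0.0148 13.99 [ 0.5511 -0.06    0.0727]
-95 -94.9 F [1.4 9.5 4.9] T [ 1.56 -0.01  0.83] gap 0.0156 14.24 [ 0.5507 -0.06    0.0727]
-98 -97.9 F [-0.4  7.3  5.9] T [1.53 0.17 0.69] gap 0.016 14.49 [ 0.5503 -0.0601  0.0727]
```

End stop reached at about -88° (torque rises, the bar begins to slip). I release, raise, and check the knob and lower half.

```bash
python3 - <<'E'
from h import *
move_gripper(.05)
p=np.array(current_position())
servo_line([p[0],p[1],.13],rate=.15)
move_ptp([.5514,-.03,.22],Q(-7.3))
c,W=shot("w4"); cv2.imwrite("pics/w4.png",c["image"])
for k,a in dict(knob=(.085,.099,(.5514,-.06),.04),lower=(.049,.058,(.5426,-.127),.041),deck=(.028,.04,(.55,-.08),.1)).items(): print(k,rect(W,c["image"],*a))
capture("top")
print(current_clock(),current_finger_gap())
K,R_,t=c["intrinsics"],c["R"],c["t"]
def proj(X):
    P=R_@X+t;rh=np.hypot(P[0],P[1]);th=np.arctan2(rh,P[2]);return np.array([K[0,2]+K[0,0]*th*P[0]/rh,K[1,2]+K[1,1]*th*P[1]/rh])
y=np.radians(-7.3);Rz=np.array([[np.cos(y),-np.sin(y),0],[np.sin(y),np.cos(y),0],[0,0,1]])
o=np.array([.5514,-.0597,.054])-Rz@[0,.068,0]; im=c["image"]; s=4
x0,y0=160,100
im=cv2.resize(im[y0:y0+150,x0:x0+200],None,fx=s,fy=s,interpolation=2)
for l in [(14,-24,9),(-14,18,9),(23,35,0),(-23,35,0),(0,68,38)]:
    q=(proj(o+Rz@(np.array(l)/1000))-[x0,y0]+.5)*s-.5; cv2.drawMarker(im,tuple(np.round(q).astype(int)),(0,0,255),0,14,1)
cv2.imwrite("pics/w4c.png",im); print(o)
E
```

```text
knob {'n': 541, 'c': array([551.5, -60. ]), 'wh': array([14.3, 42. ]), 'ang': np.float32(1.9), 'z': np.float64(0.0908), 'mean': array([551.6, -58.9])}
lower {'n': 1828, 'c': array([ 543. , -127.8]), 'wh': array([45.9, 71.2]), 'ang': np.float32(83.9), 'z': np.float64(0.0532), 'mean': array([ 543.5, -125. ])}
deck {'n': 2893, 'c': array([546.5, -99.2]), 'wh': array([ 72.4, 131.4]), 'ang': np.float32(82.9), 'z': np.float64(0.0333), 'mean': array([548.8, -79.7])}
17.1917 0.04995574863832178
[ 0.54275961 -0.12714882  0.054     ]
```

View pics/w4c.png

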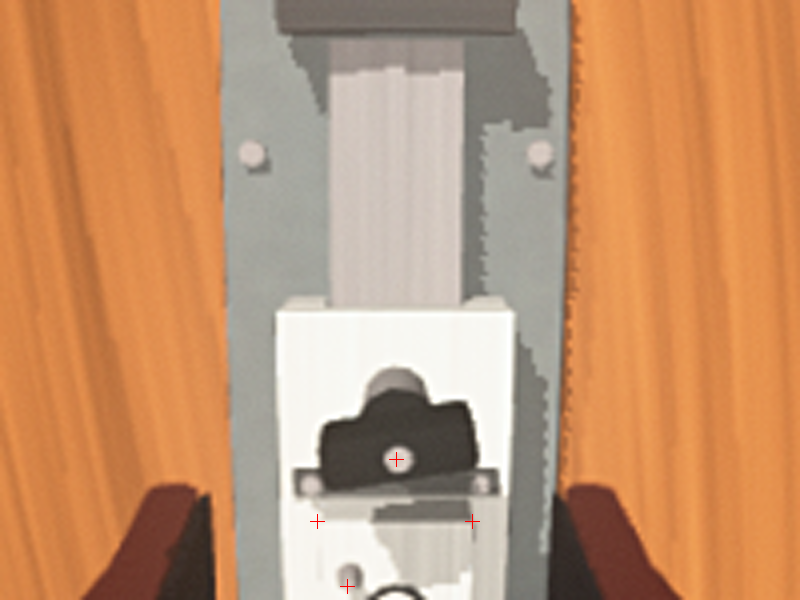

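The knob bar now stands at 1.9°, which is 1.41 rad from the slide axis: tight. The predicted knob axis falls on the screw at crop (397,459), and the dowel is where predicted, about (348,580). Lower face: (0.5428, -0.1272), yaw -7.3°. Now the top half.

```bash
python3 - <<'E'
from h import *
move_gripper(.07)
move_ptp([.469,.2655,.13],Q(21.4))
c,W=shot("w5"); r=rect(W,c["image"],.016,.03,(.469,.2655),.06); print(r)
p=np.array([.469,.2655]); 
if np.linalg.norm(r["c"]/1000-p)<.004: p=(r["c"]/1000+p)/2
servo_line([*p,.04],Q(21.4),rate=.12)
print(servo_line([*p,.0045],Q(21.4),rate=.04,contact_N=6),current_position())
move_gripper(0.0)
print("gap",current_finger_gap(),current_grip_force(),np.round(current_force(),1),np.round(current_torque(),2))
F0=np.array(current_force())
servo_line([*p,.12],rate=.12)
sleep(.2);print("gap",current_finger_gap(),"dF",np.round(np.array(current_force())-F0,1),current_position(),current_clock(),p)
c,W=shot("w6"); cv2.imwrite("pics/w6.png",c["image"])
E
```

```text
{'n': 3734, 'c': array([469.3, 265.1]), 'wh': array([50.2, 70.4]), 'ang': np.float32(111.3), 'z': np.float64(0.0211), 'mean': array([468.8, 266.4])}
False [0.46935577 0.2653804  0.00465508]
gap 0.05008420293782416 30.00030130147934 [-0.3 -0.1  1.5] [-0.06  0.07 -0.01]
gap 0.049427773987481986 dF [ 0.4  0.2 -3.2] [0.46867347 0.26509822 0.11926547] 22.6917 [0.46915 0.2653 ]
```

```bash
python3 - <<'E'
from h import *
W=np.load("w4.npz")["W"];y=np.radians(-7.3)
d=W[...,:2]-[.5428,-.1272];lx=d[...,0]*np.cos(y)+d[...,1]*np.sin(y);ly=-d[...,0]*np.sin(y)+d[...,1]*np.cos(y)
for a in range(-50,62,6):
    m=(abs(lx)<.035)&(ly*1000>a)&(ly*1000<a+6)&(W[...,2]<.12); 
    if m.any(): print(a,m.sum(),np.nanpercentile(W[m,2],[5,50,95,99]).round(4))
# block in hand
W=np.load("w6.npz")["W"]; print(rect(W,None,.125,.15,(.469,.2653),.05))
E
```

```text
-38 137 [0.0325 0.052  0.0545 0.0559]
-32 189 [0.0325 0.0528 0.0543 0.0546]
-26 227 [0.0324 0.053  0.0605 0.0625]
-20 216 [0.0326 0.0529 0.0542 0.0545]
-14 209 [0.0326 0.0528 0.0542 0.0547]
-8 229 [0.0324 0.0526 0.0546 0.0551]
-2 229 [0.0326 0.053  0.0543 0.0547]
4 227 [0.0324 0.0531 0.0545 0.0549]
10 219 [0.0324 0.0526 0.0542 0.0548]
16 253 [0.0326 0.053  0.0603 0.0622]
22 249 [0.0328 0.0528 0.0544 0.0548]
28 299 [0.0322 0.0524 0.0542 0.0547]
34 366 [0.033  0.0379 0.0524 0.0533]
40 144 [0.0325 0.0371 0.0395 0.0399]
46 75 [0.0322 0.0333 0.0346 0.035 ]
52 79 [0.0318 0.033  0.0342 0.0343]
58 201 [0.0322 0.0341 0.0917 0.092 ]
{'n': 9939, 'c': array([466.7, 272.1]), 'wh': array([55.4, 68.6]), 'ang': np.float32(21.2), 'z': np.float64(0.1356), 'mean': array([465.7, 274.6])}
```

View pics/w6.png

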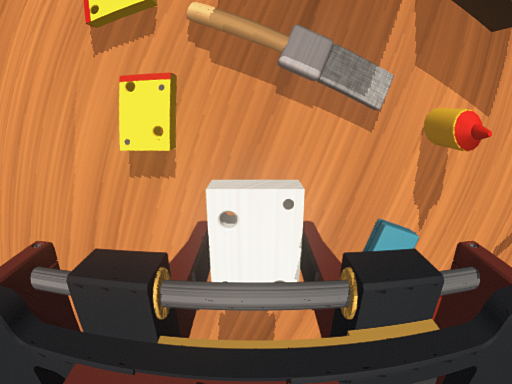

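The block is held level, hole at (228,218), stripe end hidden under the gripper. I check the dowel positions, then place it, stopping on contact.

```bash
python3 - <<'E'
from h import *
y=np.radians(-7.3);Rz=np.array([[np.cos(y),-np.sin(y)],[np.sin(y),np.cos(y)]])
W=np.load("w4.npz")["W"]; l=(W[...,:2]-[.5428,-.1272])@Rz*1000
for e in [(14,-24),(-14,18)]:
    m=(W[...,2]>.058)&(W[...,2]<.066)&(np.hypot(l[...,0]-e[0],l[...,1]-e[1])<9); print("dowel",e,m.sum(),l[m].mean(0).round(1))
W=np.load("w6.npz")["W"];a=np.radians(21.4);Ra=np.array([[np.cos(a),-np.sin(a)],[np.sin(a),np.cos(a)]])
pt=np.array(current_position())[:2]; l=(W[...,:2]-pt)@Ra*1000
m=(abs(W[...,2]-.136)<.003)&(abs(l[...,0])<20)&(l[...,1]>0)&(l[...,1]<45); print("held +y edge",np.percentile(l[m][:,1],[95,99,100]).round(1))
p=np.array([.5428,-.1272])+Rz@[0,.0003]
servo_line([*pt,.16],rate=.15)
move_ptp([*p,.16],Q(-7.3))
servo_line([*p,.085],Q(-7.3),rate=.12)
sleep(.2);F0=np.array(current_force());print(current_position(),np.round(F0,1))
print(servo_line([*p,.0595],Q(-7.3),rate=.03,contact_N=6),np.round(current_position(),4),np.round(np.array(current_force())-F0,1),np.round(current_torque(),2),current_clock())
E
```

```text
dowel (14, -24) 26 [ 14.3 -23.1]
dowel (-14, 18) 29 [-14.   19.3]
held +y edge [33.6 34.6 34.9]
[ 0.54352676 -0.12712361  0.08585606] [-0.2 -0.1 -1.9]
False [ 0.543  -0.1269  0.0596] [0.1 0.4 0.3] [-0.06  0.08 -0.04] 26.6167
```

```bash
python3 - <<'E'
from h import *
p=np.array([.5428,-.1269]);q=Q(-7.3);print(np.round(current_force(),1))
z=.0585
while z>.045:
    servo_line([*p,z],q,rate=.02); F=np.array(current_force())
    print(round(z,4),np.round(current_position(),4),np.round(F,1),round(current_finger_gap(),4))
    if F[2]>20: break
    z-=.001
sleep(.3);print(np.round(current_force(),1),np.round(current_torque(),2),current_clock())
c,W=shot("w7")
y=np.radians(-7.3);Rz=np.array([[np.cos(y),-np.sin(y)],[np.sin(y),np.cos(y)]]);l=(W[...,:2]-[.5428,-.1272])@Rz*1000
m=(abs(l[...,0])<18)&(l[...,1]>5)&(l[...,1]<30)&(W[...,2]<.09);print("top z",np.nanpercentile(W[m,2],[10,50,90]).round(4))
cv2.imwrite("pics/w7c.png",cv2.resize(c["image"][130:384,110:410],(700,593),interpolation=2))
E
```

```text
[-0.1  0.3 -1.5]
0.0585 [ 0.5432 -0.127   0.0588] [-0.4 -0.6 -1. ] 0.0499
0.0575 [ 0.5432 -0.127   0.0587] [-2.7  0.1  8.3] 0.0497
0.0565 [ 0.5432 -0.127   0.0587] [-4.1  1.7 17.9] 0.0498
0.0555 [ 0.5432 -0.1271  0.0585] [-6.   1.4 26.6] 0.0499
[-7.   1.9 26.5] [0.32 1.47 0.02] 27.9167
top z [0.074  0.0751 0.0759]
```

View pics/w7c.png

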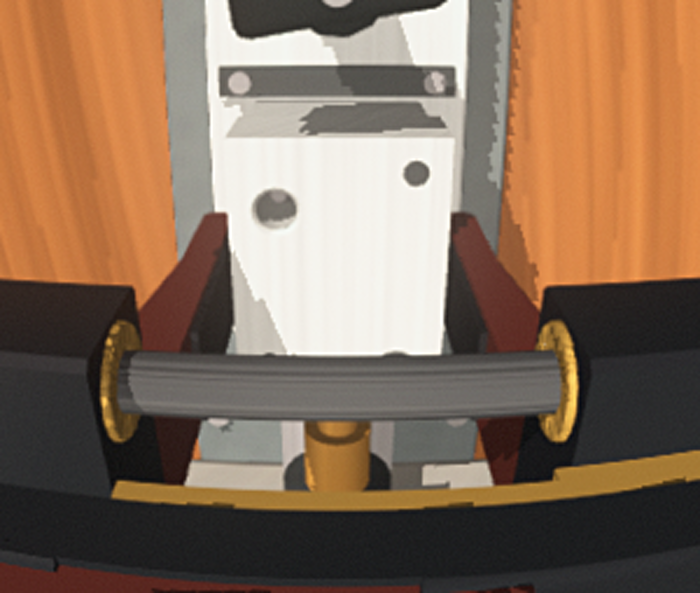

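The top half is flush: its top is at about 76 mm, the dowel shows in the hole at (275,209), and the sprue end is at the nozzle. The press holds steady at about 26 N, so I hand in.

```bash
python3 -c "
from bench import *
print(current_force(),current_clock());print(close_job())"
```

```text
[-5.9568605   2.00074475 27.13609302] 27.9667
the job is handed in; nothing more can be done
None
```

The job is handed in at 28 s of the 54 s allowed: carriage at the nozzle's dead stop, clamp knob tight (about 1.41 rad), and the top half closed on the dowels with its red end to the nozzle, still gripped and pressed down with about 27 N; the judge's verdict was not shown.

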